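# Press a new bushing into the trimming machine's pivot housing

## Task

Fit a new bushing to the green pivot housing of the brush-trimming machine: pick the flanged bronze bushing that suits the bore, start it squarely in the bore and let go of it, then press it fully home with the big bushing driver, the driver's pilot inside the bushing, until its flange sits flush on the housing's face. Put the driver back upright in the hole of the wooden stand that it came from, and leave the other two bushings and the thin driver as they are.

Things in the scene. Friction and masses are not known exactly. Their poses are not given: they have to be found in the camera images.
- bushing_centre (a point): The flanged bushing to fit: bronze, 35 mm tall, 130 g, standing flange up on the bench. Body 30 mm across, 30 mm long, chamfered at the foot; flange 42 mm across, 5 mm thick, at the top (held by its rim, the body stays free to enter); hole 22 mm across, right through. The point is on its axis half-way up, 17.5 mm below the flange's top; z along the axis towards the flange.
- bore_mouth (a point): Centre of the bore's mouth, level with the housing's flat machined face, 70 mm above the bench; z up. The bore is vertical, 32.4 mm across, chamfered 3 mm wide. The bushing's body slips in freely for 16 mm, then stops, flange 14 mm above the face; from there it takes about 14 N straight down to flush and stays where pushed. Flush, the bushing's centre is 12.5 mm below this point.
- machine: The trimming machine, fixed; origin on the bench under the bore. The round green pivot housing around the bore is 56 mm across at the top, 90 mm at its foot, 70 mm high. The machine runs along its y: a cutter from y = 120 mm (115 mm high), then gearbox and motor (173 mm high); two brush rails at x = 87 to 139 mm, y above 80 mm, 126 mm high.
- driver_centre (a point): The big bushing driver, steel, 104 mm tall, 340 g, standing pilot down in the stand. From the bottom: pilot 19.5 mm across, 18 mm long (enters the bushing's hole); collar 38 mm across, 10 mm thick (bears on its flange); round handle 22 mm across, 76 mm long. The point is on its axis half-way up: 52 mm above the pilot's end, 34 mm above the collar's underside; z towards the handle's top.
- stand_near (a point): Centre of the mouth of one hole of the wooden driver stand (fixed block 170 x 64 x 30 mm, long side along this frame's x), on its top, 30 mm above the bench. Hole 22 mm across, 24 mm deep, chamfered 2 mm. In place, a driver's collar rests on the block. Which of the two holes holds which driver varies.
- stand_far (a point): Centre of the mouth of the stand's other hole, alike, 84 mm from the first along x.
- small_bushing_centre (a point): A smaller flanged bronze bushing, too small for the bore, to be left alone: 26 mm tall, body 24 mm, flange 33 mm across, standing flange up on the bench. The point lies on its axis half-way up.
- plain_sleeve_centre (a point): A plain bronze sleeve without a flange, to be left alone: 30 mm across, 35 mm tall, standing on the bench. The point lies on its axis half-way up.
- thin_driver_centre (a point): The thin driver, to be left alone: 84 mm tall, collar 25 mm and handle 18 mm across, standing in the other hole of the stand. The point lies on its axis half-way up.
There are look-alikes about, which are no part of the job. Leave any orange or pink look-alike of the part that bears driver_centre alone.

How it is judged (in metres and radians):
On the way, in this order (a step that is already met when the one before it is completed fails the run):
1. the flanged bushing is started upright in the bore, not yet home, and let go (horizontal distance between bushing_centre and bore_mouth below 0.004 m and angle between bushing_centre's own z axis and vertical below 0.15 rad and z of bushing_centre in the frame of bore_mouth between -0.0085 and 0.0105 m and contact force between the fingers and bushing below 0.1 N), for 0.1 s.
2. the big driver's pilot is in the bushing, which still stands at least 3 mm proud (horizontal distance between bushing_centre and bore_mouth below 0.004 m and angle between bushing_centre's own z axis and vertical below 0.15 rad and horizontal distance between driver_centre and bushing_centre below 0.006 m and z of driver_centre in the frame of bushing_centre below 0.0555 m and z of bushing_centre in the frame of bore_mouth above -0.0095 m), for 0.05 s.
3. the bushing is pressed home with the driver in it (horizontal distance between bushing_centre and bore_mouth below 0.003 m and z of bushing_centre in the frame of bore_mouth below -0.011 m and angle between bushing_centre's own z axis and vertical below 0.06 rad and horizontal distance between driver_centre and bushing_centre below 0.006 m and z of driver_centre in the frame of bushing_centre below 0.0555 m), for 0.1 s.
At the end, for the whole second after the job is handed in: The bushing is in the bore: flange within 1.5 mm of flush on the face, within 3 mm of the axis, upright within 0.06 rad. The big driver stands in the stand's hole: collar within 2.5 mm of the block, within 5 mm of the hole's centre, upright within 0.15 rad. Both at rest (horizontal distance between bushing_centre and bore_mouth below 0.003 m and z of bushing_centre in the frame of bore_mouth below -0.011 m and angle between bushing_centre's own z axis and vertical below 0.06 rad and ((horizontal distance between driver_centre and stand_near below 0.005 m and z of driver_centre in the frame of stand_near between 0.03 and 0.0365 m) or (horizontal distance between driver_centre and stand_far below 0.005 m and z of driver_centre in the frame of stand_far between 0.03 and 0.0365 m)) and angle between driver_centre's own z axis and vertical below 0.15 rad and linear speed of each of driver, bushing below 0.02 m/s); the robot touches nothing.
It fails at once if the small bushing is moved more than 25 mm or knocked over (distance of small_bushing_centre from where it was at the start of the episode above 0.025 m or angle between small_bushing_centre's own z axis and vertical above 0.6 rad).
It fails at once if the plain sleeve is moved more than 25 mm or knocked over (distance of plain_sleeve_centre from where it was at the start of the episode above 0.025 m or angle between plain_sleeve_centre's own z axis and vertical above 0.6 rad).
It fails at once if the thin driver is moved more than 25 mm or knocked over (distance of thin_driver_centre from where it was at the start of the episode above 0.025 m or angle between thin_driver_centre's own z axis and vertical above 0.6 rad).
It also fails if it takes over 64 s, if anything falls off the work surface, if the arm or the gripper's body presses on something with over 40 N, if the wrist force passes 120 N, or if a joint passes its speed limit or range.

## Robot

A 6-joint arm with a two-finger parallel gripper is mounted at the origin on the work surface. World frame = base frame: x ahead of the robot, y to its left, z up, the work surface at z = 0. Lengths are in mm, angles in rad, forces in N, time in s.
With the tool pointing down it reaches from about 275 to 825 mm from the base axis. Payload 4.9 kg.
Tool frame: the origin (TCP) lies at the very end of the fingers, on their centre line; the grasp point (between the pads) lies 19 mm behind it; z points along the fingers, y is the line along which they close (so a half turn about z gives the same grasp; the last joint's range is limited). The gripper opens to 85 mm and grips with 20 to 120 N. Pads are 22 mm wide; open, the fingers measure 114 mm over their backs; the gripper's body (76 mm by 85 mm) begins 54 mm behind the grasp point. The pads swing forward as they close: fully open they stand 13 mm farther back than shut.
Start: joints at [-1.277, 0.326, -0.193, 1.052, 0, 1.437], TCP at [228.192, -500.447, 231.281] pointing down, gripper open.
Joint ranges: [-2.65, 2.65], [-0.97, 1.79], [-1.3, 1.35], [-1.93, 2.1], [-1.47, 1.37], [-3.14, 3.14]. Speed limits (rad/s): [2.57, 2.57, 3.14, 3.14, 3.14, 3.14].

## Interface

Orientations are given as [roll, pitch, yaw] about the fixed x, y, z axes, in that order (R = Rz(yaw) Ry(pitch) Rx(roll)).
In Python, from bench import bot, solve_ik, imaging gives the robot as it stands. Calls block until the motion is done:
- bot.move_ptp(position, orientation): joint-space move of the TCP to a pose.
- bot.movel(position, rot=None, max_speed=150, threshold=None): straight line of the TCP; rot=None keeps the orientation; max_speed is the mean speed in mm/s. With threshold (N) it stops when the force on the tool has changed by that much, and returns True; else False.
- bot.move_j(angles): joint-space move.
- bot.grip(opening, effort=None): opening from 0.0 (shut) to 1.0 (fully open); effort is the grip in N (None keeps the last); returns when the fingers have stopped.
- bot.dwell(seconds).
- solve_ik(position, orientation): joint angles nearest the present ones, or None.
- bot.get_state(): the state.
- imaging.capture(name): name is "side" or "top" or "wrist"; returns the picture (420x560x3 uint8, blue, green, red); there is no depth.
- imaging.camera_model(name): a dict with "K" (3x3 intrinsics, pixels), "position" and "rotation" of the camera in the world. Camera axes: x right, y up, looking along -z (the intrinsics and any distortion apply to the point x, -y, -z); pixel columns grow to the right and rows downward; lengths in mm; the calibration is good to about 2 mm. A picture is of the moment at which its call begins: read the wrist's pose just before it. camera_model takes no time and is no camera call; for the wrist camera it gives the pose at the moment of the call.
A pose or a line that the arm cannot do raises bot.IKError and nothing moves.
- bot.sign_off(): hands the job in; it is judged then, once.
The state is a dict: "t": time; "qpos": joint angles; "joint_velocities": joint speeds; "effort": joint torques, N m; "tcp_pos": TCP position; "orientation": TCP orientation; "contact_force": force on the tool from outside, world axes, zero at the start; "wrist_torque": the same for the moment, N m; "opening": opening from 0.0 (shut) to 1.0 (fully open); "gripper_force": force on a finger pad.
Only numpy, scipy, OpenCV 4.12 (cv2) and the standard library are available. Lean on these libraries where they do the work, as an engineer would, in place of code of your own. Each camera call takes 0.05 s, during which the arm holds its last target. There are 200 camera calls.

## Working session

There is one attempt and no reset: what is moved stays moved. The work goes in short steps, each a Python script; the robot and the scene stay as the last script left them, time stands still between calls to the robot, and variables do not carry over. Pictures are saved under pics/ and viewed, at most 11 in all, crops included, and the job is handed in when it is done.

```bash
mkdir -p pics; ls; python3 - <<'E'
from bench import bot, imaging
import cv2,numpy as np
np.set_printoptions(precision=3,suppress=True)
a=imaging.capture("top");b=imaging.capture("side")
cv2.imwrite("pics/top0.png",a);cv2.imwrite("pics/side0.png",b)
for n in("top","side","wrist"):print(n,imaging.camera_model(n))
print(bot.get_state())
E
```

```text
pics
top {'K': array([[506.518,   0.   , 273.252],
       [  0.   , 506.518, 216.698],
       [  0.   ,   0.   ,   1.   ]]), 'position': array([ 472.746, -134.615, 1072.04 ]), 'rotation': array([ 0.064, -0.018, -1.598])}
side {'K': array([[417.559,   0.   , 281.58 ],
       [  0.   , 417.559, 211.667],
       [  0.   ,   0.   ,   1.   ]]), 'position': array([ 512.291, -782.335,  638.515]), 'rotation': array([ 0.844,  0.007, -0.046])}
wrist {'K': array([[337.536,   0.   , 281.54 ],
       [  0.   , 337.536, 214.638],
       [  0.   ,   0.   ,   1.   ]]), 'position': array([ 305.546, -464.456,  374.451]), 'rotation': array([-0.335,  0.001, -1.143])}
{'t': 0.1, 'qpos': array([-1.277,  0.327, -0.193,  1.052,  0.   ,  1.437]), 'joint_velocities': array([-0.   , -0.001,  0.002,  0.001,  0.002,  0.001]), 'effort': array([  0.002, -44.424,  26.304,   0.008,   0.   ,  -0.   ]), 'tcp_pos': array([ 228.064, -499.923,  230.592]), 'orientation': array([-3.14 , -0.   ,  0.428]), 'contact_force': array([-0.511,  0.294, -0.09 ]), 'wrist_torque': array([-0.026, -0.013, -0.006]), 'gripper_force': 0.0, 'opening': 1.0006088063559457}
```

View pics/top0.png

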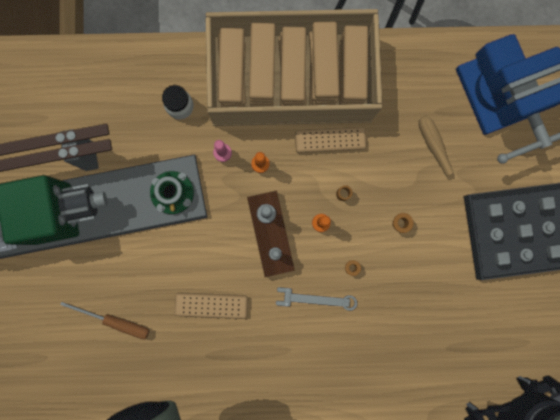

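View pics/side0.png

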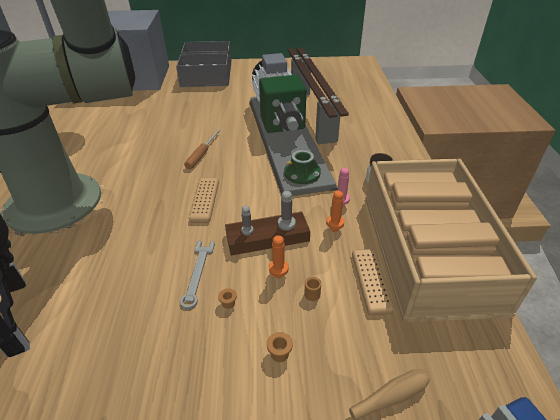

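Side view: flanged bronze pieces at (280,346), larger, and (228,298), smaller. The plain sleeve is at (313,288). In the stand, the grey thick driver is at (287,210) and the grey thin one at (246,220). The orange and pink look-alikes are at (278,255), (337,210) and (344,185). The bore is at (303,160).
Top view: bushing (403,223), small bushing (354,269), sleeve (344,193), big driver (266,212), thin driver (275,254), bore (168,190).
The bushing at (403,223) fits because it has a flange and is the largest of the three. The grey driver with the wider collar is the big one.

```bash
cat > h.py <<'E'
import numpy as np, cv2
from scipy.spatial.transform import Rotation as R
from bench import bot, imaging, solve_ik
np.set_printoptions(precision=2,suppress=True)
Rot=lambda e:R.from_euler('xyz',e).as_matrix()
def ray(m,uv,z):
    d=np.linalg.inv(m["K"])@np.array([uv[0],uv[1],1.]); d=Rot(m["rotation"])@(d*[1,-1,-1])
    return m["position"]+d*(z-m["position"][2])/d[2]
def proj(m,P):
    p=Rot(m["rotation"]).T@(np.asarray(P,float)-m["position"])*[1,-1,-1]
    return (m["K"]@p)[:2]/p[2]
# camera in the tool frame, from the start pose
def camtool():
    s=bot.get_state(); m=imaging.camera_model("wrist"); Rt=Rot(s["orientation"])
    return Rt.T@(m["position"]-s["tcp_pos"]), Rt.T@Rot(m["rotation"])
def look(P,yaw,h):
    """TCP position at height h such that the wrist camera centres on P"""
    c,Rc=camtool(); Rt=Rot([np.pi,0,yaw]); a=Rt@Rc@[0,0,-1]; cam=Rt@c
    cz=h+cam[2]; off=a*(P[2]-cz)/a[2]
    return np.array([P[0]-off[0]-cam[0],P[1]-off[1]-cam[1],h])
E
python3 - <<'E'
from h import *
t=imaging.camera_model("top");s=imaging.camera_model("side")
for n,uv,z in [("bush",(403,222),35),("small",(354,268),26),("sleeve",(344,192),35),("bore",(168,189),70),("big top",(266,208),116),("thin top",(275,252),96),("stand",(271,235),30)]:
    p=ray(t,uv,z);print(n,p,"side",proj(s,p))
print(camtool())
b=ray(t,(403,222),35);o=ray(t,(168,189),70);d=ray(t,(266,210),116)
for P in(b,o,d):
  for yaw in(-1.2,-.4,.4,1.2):
    L=look(P,yaw,200);print(yaw,L,solve_ik(L,[np.pi,0,yaw]),solve_ik([P[0],P[1],25],[np.pi,0,yaw]))
E
```

```text
bush [ 521.15 -421.99   35.  ] side [279.48 343.66]
small [ 429.27 -318.87   26.  ] side [226.05 297.06]
sleeve [ 586.25 -302.37   35.  ] side [312.38 283.07]
bore [597.05  52.78  70.  ] side [302.56 156.82]
big top [ 550.61 -140.15  116.  ] side [287.92 193.18]
thin top [ 466.96 -155.37   96.  ] side [246.18 207.32]
stand [ 501.67 -149.49   30.  ] side [264.77 228.62]
(array([  85.25,   -0.34, -143.84]), array([[-0.  ,  0.94,  0.33],
       [ 1.  ,  0.  , -0.  ],
       [-0.  ,  0.33, -0.94]]))
-1.2 [ 528.95 -442.85  200.  ] [-0.8   0.61  0.18  1.14  0.   -2.75] [-0.79  0.73 -0.08  0.76  0.   -2.73]
-0.4 [ 541.55 -430.93  200.  ] [-0.78  0.62  0.19  1.14  0.    2.76] [-0.79  0.73 -0.08  0.76  0.    2.75]
0.4 [ 541.78 -413.58  200.  ] [-0.76  0.59  0.15  1.13  0.    1.98] [-0.79  0.73 -0.08  0.76  0.    1.95]
1.2 [ 529.49 -401.33  200.  ] [-0.76  0.56  0.09  1.1   0.    1.18] [-0.79  0.73 -0.08  0.76  0.    1.15]
-1.2 [600.43  43.27 200.  ] [-0.05  0.44 -0.1   1.03  0.   -1.99] [-0.03  0.62 -0.3   0.65  0.   -1.98]
-0.4 [606.23  48.58 200.  ] [-0.04  0.45 -0.08  1.04  0.   -2.78] [-0.03  0.62 -0.3   0.65  0.   -2.78]
0.4 [606.46  56.44 200.  ] [-0.03  0.46 -0.08  1.04  0.    2.71] [-0.03  0.62 -0.3   0.65  0.    2.71]
1.2 [600.98  62.08 200.  ] [-0.02  0.45 -0.09  1.03  0.    1.92] [-0.03  0.62 -0.3   0.65  0.    1.91]
-1.2 [ 544.39 -134.64  200.  ] [-0.37  0.37 -0.21  0.99  0.   -2.32] [-0.38  0.57 -0.4   0.6   0.   -2.32]
-0.4 [ 541.25 -138.03  200.  ] [-0.38  0.36 -0.22  0.99  0.   -3.12] [-0.38  0.57 -0.4   0.6   0.   -3.12]
0.4 [ 541.48 -142.64  200.  ] [-0.39  0.37 -0.22  0.99  0.    2.35] [-0.38  0.57 -0.4   0.6   0.    2.36]
1.2 [ 544.95 -145.68  200.  ] [-0.39  0.37 -0.21  0.99  0.    1.55] [-0.38  0.57 -0.4   0.6   0.    1.56]
```

```bash
python3 - <<'E'
from h import *
P=[521.2,-422,35]
bot.move_ptp(look(P,.4,150),[np.pi,0,.4]); bot.dwell(.2)
im=imaging.capture("wrist");m=imaging.camera_model("wrist");np.save("m1.npy",m,allow_pickle=True)
cv2.imwrite("pics/w1.png",im);print(proj(m,P),m["position"],bot.get_state()["tcp_pos"],bot.get_state()["t"])
E
```

```text
[280.61 213.04] [ 603.35 -387.98  294.53] [ 524.94 -421.47  150.65] 1.5583
```

View pics/w1.png

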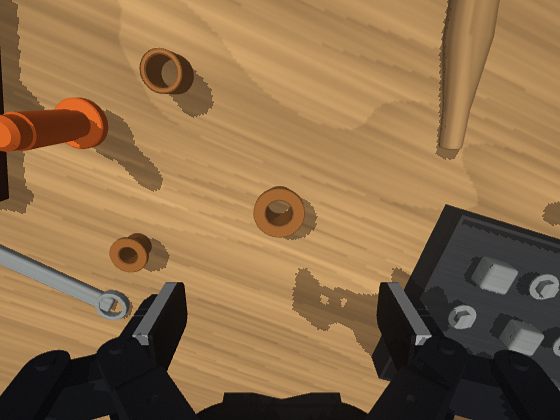

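The wrist view confirms the three candidates: the flanged bushing at (279,212), flange about 51 px ≈ 42 mm, is the right one. The smaller flanged one is at (130,253) and the plain sleeve at (166,71). Next I fit the flange rim, then look at the bore and the driver on the same yaw.

```bash
cat >> h.py <<'E'
def flange(im,uv,w=45):
    u,v=map(int,uv); hsv=cv2.cvtColor(im,cv2.COLOR_BGR2HSV)
    mk=((hsv[...,1]>150)&(hsv[...,2]>70)&(hsv[...,0]<14)).astype(np.uint8)
    roi=np.zeros_like(mk);cv2.circle(roi,(u,v),w,1,-1);mk&=roi
    cs,_=cv2.findContours(mk,cv2.RETR_EXTERNAL,cv2.CHAIN_APPROX_NONE)
    c=max(cs,key=cv2.contourArea)
    return cv2.fitEllipse(cv2.convexHull(c)),mk
E
python3 - <<'E'
from h import *
im=cv2.imread("pics/w1.png");m=np.load("m1.npy",allow_pickle=True).item()
hsv=cv2.cvtColor(im,cv2.COLOR_BGR2HSV)
for p in[(260,212),(279,232),(298,212),(240,212),(279,250),(313,226),(279,210)]:print(p,hsv[p[1],p[0]])
e,mk=flange(im,(279,212));print(e,ray(m,e[0],35))
# expected ellipse from a 42 mm circle at z=35
c=ray(m,e[0],35);a=np.linspace(0,6.28,60)
q=np.array([proj(m,c+21*np.array([np.cos(t),np.sin(t),0])) for t in a],np.float32);print(cv2.fitEllipse(q))
# look at bore and the driver
for n,P in(("bore",[597,52.8,70]),("drv",[550.6,-140,100])):
    bot.move_ptp(look(P,.4,185),[np.pi,0,.4]); bot.dwell(.2)
    im2=imaging.capture("wrist");m2=imaging.camera_model("wrist");np.save(f"m_{n}.npy",m2,allow_pickle=True);cv2.imwrite(f"pics/{n}.png",im2)
    print(n,m2["position"],bot.get_state()["t"])
a=cv2.imread("pics/bore.png");b=cv2.imread("pics/drv.png")
cv2.imwrite("pics/pair.png",np.hstack([a[80:380,140:540],b[80:380,140:540]]))
E
```

```text
(260, 212) [ 14 173 162]
(279, 232) [ 14 173 162]
(298, 212) [ 14 172 163]
(240, 212) [ 16 128 189]
(279, 250) [ 17 124 201]
(313, 226) [ 15 130 126]
(279, 210) [ 16 131 123]Traceback (most recent call last):
  File "<stdin>", line 5, in <module>
  File "h.py", line 27, in flange
    return cv2.fitEllipse(cv2.convexHull(c)),mk
           ~~~~~~~~~~~~~~^^^^^^^^^^^^^^^^^^^
cv2.error: OpenCV(4.12.0) /io/opencv/modules/imgproc/src/shapedescr.cpp:361: error: (-201:Incorrect size of input array) There should be at least 5 points to fit the ellipse in function 'fitEllipseNoDirect'
```

```bash
sed -i 's/hsv\[...,0\]<14/hsv[...,0]<17/;s/hsv\[...,2\]>70/hsv[...,2]>140/' h.py
python3 - <<'E'
from h import *
im=cv2.imread("pics/w1.png");m=np.load("m1.npy",allow_pickle=True).item()
e,mk=flange(im,(279,212));print(e,ray(m,e[0],35))
c=ray(m,e[0],35);a=np.linspace(0,6.28,60)
q=np.array([proj(m,c+21*np.array([np.cos(t),np.sin(t),0])) for t in a],np.float32);print(cv2.fitEllipse(q))
for n,P in(("drv",[550.6,-140,100]),("bore",[597,52.8,70])):
    bot.move_ptp(look(P,.4,185),[np.pi,0,.4]); bot.dwell(.2)
    im2=imaging.capture("wrist");m2=imaging.camera_model("wrist");np.save(f"m_{n}.npy",m2,allow_pickle=True);cv2.imwrite(f"pics/{n}.png",im2)
    print(n,m2["position"],bot.get_state()["t"])
a=cv2.imread("pics/bore.png");b=cv2.imread("pics/drv.png")
cv2.imwrite("pics/pair.png",np.hstack([a[80:380,140:540],b[80:380,140:540]]))
E
```

```text
((278.2926940917969, 212.7017822265625), (48.0400505065918, 50.59073257446289), 88.32878875732422) [ 520.74 -420.15   35.  ]
((278.2885437011719, 212.0859375), (48.95075607299805, 51.713134765625), 91.45186614990234)
drv [ 624.01 -110.26  328.48] 2.8917
bore [680.03  86.19 328.94] 3.975
```

View pics/pair.png

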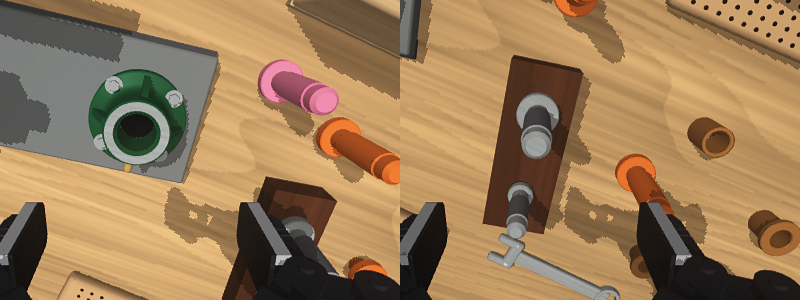

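Left: the bore's bright face ring is at full-image (278,213). Right: the big grey driver is in the stand's far-from-robot hole, with its collar at (278,192) and handle top at (277,227). The thin driver is at (258,305). Next I fit the ring, the handle top and the collar.

```bash
python3 - <<'E'
from h import *
def circ(m,c,r):
    a=np.linspace(0,6.28,48);return np.array([proj(m,np.asarray(c)+r*np.array([np.cos(t),np.sin(t),0])) for t in a],np.float32)
outs=[]
# bore
im=cv2.imread("pics/bore.png");m=np.load("m_bore.npy",allow_pickle=True).item()
hsv=cv2.cvtColor(im,cv2.COLOR_BGR2HSV);mk=((hsv[...,1]<45)&(hsv[...,2]>150)).astype(np.uint8)
roi=np.zeros_like(mk);cv2.circle(roi,(278,213),42,1,-1);mk&=roi
cs,h=cv2.findContours(mk,cv2.RETR_CCOMP,cv2.CHAIN_APPROX_NONE)
for c in cs:
    if len(c)>60:e=cv2.fitEllipse(c);print("bore",e,ray(m,e[0],70))
o=max(cs,key=cv2.contourArea);e=cv2.fitEllipse(cv2.convexHull(o));B=ray(m,e[0],70);print(B)
for r in(28,19.2,16.2):cv2.polylines(im,[np.int32(circ(m,B,r)*8)],True,(0,0,255),1,cv2.LINE_AA,3)
outs.append(cv2.resize(im[153:273,218:338],None,fx=3.3,fy=3.3))
# driver
im=cv2.imread("pics/drv.png");m=np.load("m_drv.npy",allow_pickle=True).item()
T=ray(m,(277,224),116);C=ray(m,(278,191.5),40);print("drv top",T,"collar",C)
gx=cv2.cvtColor(im,cv2.COLOR_BGR2HSV);print(gx[180:245:4,277])
for P,r in(([*T[:2],116],11),([*T[:2],40],19)):cv2.polylines(im,[np.int32(circ(m,P,r)*8)],True,(0,0,255),1,cv2.LINE_AA,3)
outs.append(cv2.resize(im[153:273,218:338],None,fx=3.3,fy=3.3))
cv2.imwrite("pics/fit.png",np.hstack(outs))
t=imaging.camera_model("top");print(ray(t,(168,189),70))
E
```

```text
bore ((276.168701171875, 212.72698974609375), (60.80088424682617, 64.25769805908203), 91.6107177734375) [596.78  55.83  70.  ]
bore ((276.2546081542969, 213.12005615234375), (46.49702453613281, 49.07746124267578), 92.61476135253906) [596.49  55.64  70.  ]
[596.79  55.82  70.  ]
drv top [ 548.43 -138.75  116.  ] collar [ 550.11 -137.98   40.  ]
[[ 50   5 159]
 [ 40   5 151]
 [174  20  64]
 [174  20  65]
 [174  19  66]
 [  8  16  62]
 [168  16  78]
 [ 30   8  94]
 [ 40   5 152]
 [ 50   5 149]
 [ 70   5 159]
 [ 53   6 161]
 [ 60   6 162]
 [ 60   5 160]
 [ 60   2 126]
 [ 10 163  83]
 [  9 156  85]]
[597.05  52.78  70.  ]
```

View pics/fit.png

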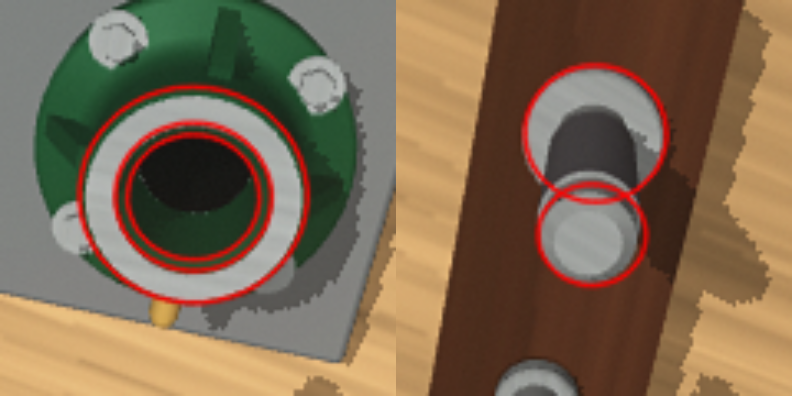

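The bore fit (596.8, 55.8) and the collar circle agree well. Now I centre the bushing by closing on it along two perpendicular directions, then re-measure it to get the wrist camera's bias.

```bash
python3 - <<'E'
from h import *
x,y=520.74,-420.5
bot.grip(.8,25)
bot.move_ptp([x,y,90],[np.pi,0,.4+np.pi/2]); bot.movel([x,y,21],max_speed=120)
bot.grip(0,25); s=bot.get_state();print(s["opening"],s["gripper_force"],s["tcp_pos"]); bot.grip(.75)
bot.movel([x,y,60]); bot.move_ptp([x,y,60],[np.pi,0,.4]); bot.movel([x,y,21],max_speed=120)
bot.grip(0,25); s=bot.get_state();print(s["opening"],s["gripper_force"],s["tcp_pos"]); g=s["tcp_pos"];bot.grip(.9)
bot.movel([x,y,60]);
bot.move_ptp(look([x,y,35],.4,150),[np.pi,0,.4]); bot.dwell(.2)
im=imaging.capture("wrist");m=imaging.camera_model("wrist");cv2.imwrite("pics/w2.png",im)
e,mk=flange(im,proj(m,[x,y,35]));print(e,ray(m,e[0],35),ray(m,e[0],35)-g,bot.get_state()["t"])
E
```

```text
0.4714750273467497 24.906740658763056 [ 521.47 -421.22   22.41]
0.4701726661645175 25.03892786405231 [ 521.41 -421.04   22.3 ]
((283.67529296875, 213.69126892089844), (48.51931381225586, 50.995750427246094), 86.34976959228516) [ 521.6  -420.39   35.  ] [ 0.2   0.64 12.7 ] 11.9333
```

View pics/w2.png

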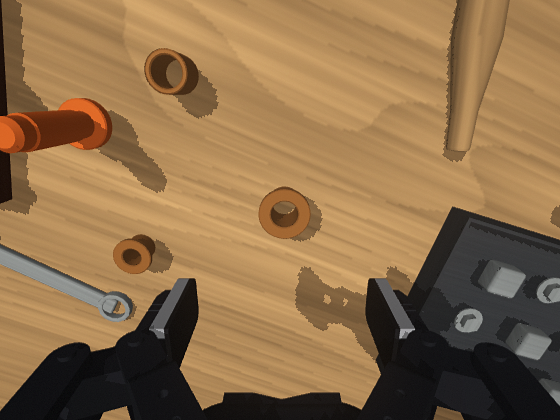

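The bushing is still upright, at (284,213). The camera bias is only about 0.2/0.6 mm. Now I pick it up and start it in the bore.

```bash
python3 - <<'E'
from h import *
x,y=520.74,-420.5; o=[np.pi,0,.4]; B=np.array([596.6,55.2])
bot.move_ptp([x,y,70],o); bot.movel([x,y,21],max_speed=120); bot.grip(0,45)
s=bot.get_state();print(s["opening"],s["gripper_force"],s["tcp_pos"]); g=s["tcp_pos"]
bot.movel([x,y,190],max_speed=200)
bot.move_ptp([*B,190],o); bot.movel([*B,105],max_speed=150); bot.dwell(.2)
s=bot.get_state();print(s["tcp_pos"],s["orientation"],s["opening"],s["contact_force"])
c=B+(B-s["tcp_pos"][:2]); dz=105-s["tcp_pos"][2]
bot.movel([*c,105],max_speed=50);print(bot.get_state()["tcp_pos"])
hit=bot.movel([*c,g[2]+56+dz],max_speed=40,threshold=8)
s=bot.get_state();print(hit,s["tcp_pos"],s["contact_force"],s["t"],"foot",s["tcp_pos"][2]-g[2])
im=imaging.capture("side");cv2.imwrite("pics/s1.png",cv2.resize(im[90:240,220:420],None,fx=4,fy=4))
E
```

```text
0.4585120575616028 44.449082369101234 [ 521.35 -420.98   22.59]
[597.56  55.13 106.25] [ 3.14 -0.    0.4 ] 0.45476376913532307 [ 0.35 -0.52 -1.18]
[595.72  55.33 105.36]
False [595.69  55.25  77.35] [ 0.23  0.33 -1.24] 18.1167 foot 54.75387288023218
```

View pics/s1.png

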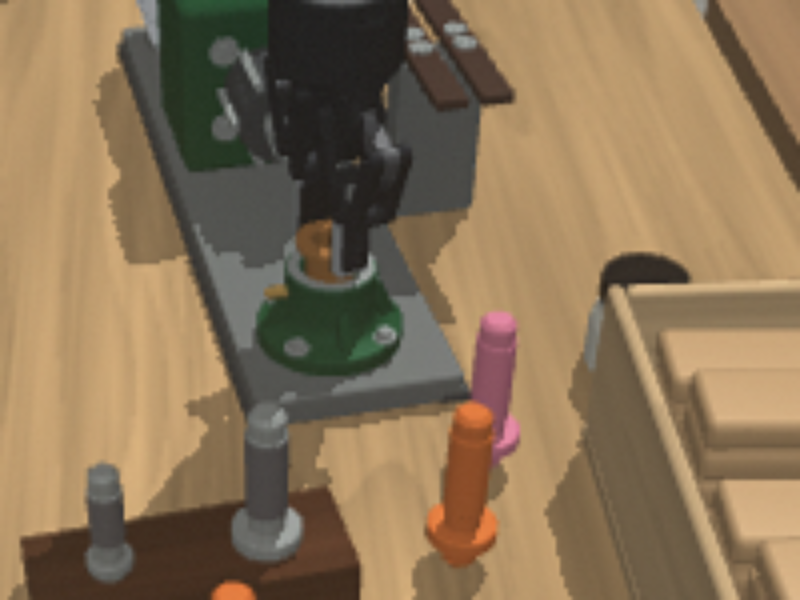

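The bushing is in the bore with its flange proud and no side force. The big grey driver is upright in the stand at (267,480) in the crop. Next I release, measure the started bushing, then grip the driver.

```bash
python3 - <<'E'
from h import *
o=[np.pi,0,.4]
bot.grip(.85); bot.dwell(.3); p=bot.get_state()["tcp_pos"]
bot.movel([596.3,55.2,150],max_speed=150)
L=look([596.3,55.2,89],.4,195);bot.move_ptp(L,o); bot.dwell(.3)
im=imaging.capture("wrist");m=imaging.camera_model("wrist")
e,mk=flange(im,proj(m,[596.3,55.2,89]));print("bushing",e,ray(m,e[0],89)-[.2,.6,0])
c=ray(m,e[0],89);a=np.linspace(0,6.28,60)
print(cv2.fitEllipse(np.array([proj(m,c+21*np.array([np.cos(t),np.sin(t),0])) for t in a],np.float32)))
cv2.imwrite("pics/w3.png",im)
D=[548.0,-139.3]
bot.grip(.6,100); bot.move_ptp([*D,190],o); bot.movel([*D,130],max_speed=150); bot.dwell(.2)
s=bot.get_state();print(s["tcp_pos"],s["t"],s["contact_force"])
im2=imaging.capture("wrist")
cv2.imwrite("pics/w3b.png",np.hstack([im[113:313,180:380],im2[140:340,180:380]]).repeat(2,0).repeat(2,1))
E
```

```text
bushing ((281.2904968261719, 213.57749938964844), (50.59130859375, 52.88590621948242), 91.77286529541016) [596.31  55.29  89.  ]
((281.2914123535156, 212.90541076660156), (50.95100402832031, 53.90642166137695), 90.21717071533203)
[ 548.99 -139.42  131.23] 22.0917 [ 1.31 -0.46  0.41]
```

View pics/w3b.png

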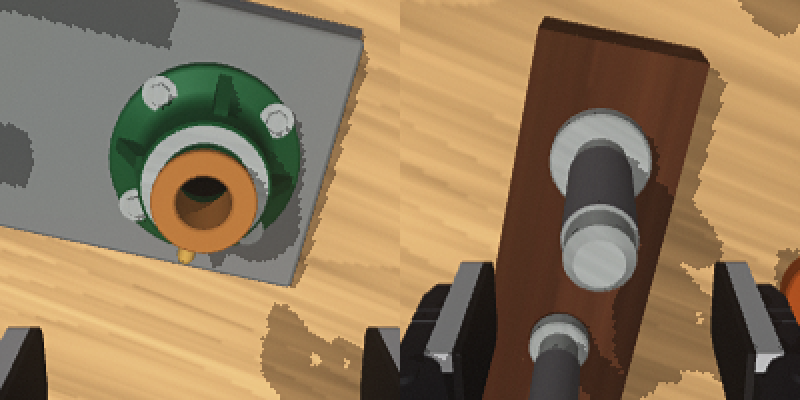

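Left: the bushing sits started and centred at (596.3, 55.3). Right: the big driver is between the open fingers and the thin one is clear of them. Next I grip it, lift, and enter the pilot.

```bash
python3 - <<'E'
from h import *
o=[np.pi,0,.4]; D=[547.6,-139.3]; B=np.array([596.3,55.3])
hit=bot.movel([*D,70],max_speed=100,threshold=12); print("descent hit",hit)
bot.grip(0,110); s=bot.get_state();g=s["tcp_pos"];print(s["opening"],s["gripper_force"],g,s["contact_force"]);np.save("g.npy",g)
bot.movel([*D,190],max_speed=150)
bot.dwell(.1);print(bot.get_state()["contact_force"])
bot.move_ptp([*B,190],o); bot.movel([*B,165],max_speed=100); bot.dwell(.3)
s=bot.get_state();print(s["tcp_pos"],s["orientation"],s["t"])
np.save("p.npy",s["tcp_pos"])
im=imaging.capture("side");im2=imaging.capture("wrist")
cv2.imwrite("pics/s2.png",np.hstack([cv2.resize(im[60:210,230:380],(400,400)),cv2.resize(im2[113:363,155:405],(400,400))]))
E
```

```text
descent hit False
0.2313934752643823 107.13267803192139 [ 548.14 -139.32   70.97] [-1.05  1.16  5.73]
[ 0.07  0.37 -3.74]
[596.69  55.19 165.63] [ 3.14 -0.    0.4 ] 25.85
```

View pics/s2.png

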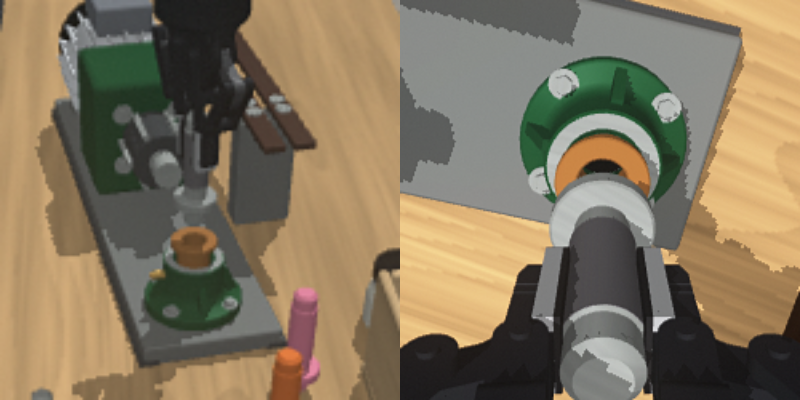

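The driver hangs upright just above the started bushing. I descend with a low force threshold so that a miss can't drive the bushing.

```bash
python3 - <<'E'
from h import *
g=np.load("g.npy");p=np.load("p.npy"); B=np.array([596.3,55.3])
m=imaging.camera_model("wrist");print("collar",ray(m,(281.3,255),p[2]-g[2]+40)-[.2,.6,0])
hit=bot.movel([*B,g[2]+(89+34-64)+4],max_speed=50,threshold=6); bot.dwell(.1)
s=bot.get_state();print(hit,s["tcp_pos"],s["contact_force"],"collar underside",s["tcp_pos"][2]-g[2]+30,s["t"])
E
```

```text
collar [596.22  55.16 134.66]
False [596.53  55.28 134.32] [-0.09 -0.3  -3.52] collar underside 93.3501167965411 26.8167
```

```bash
python3 - <<'E'
from h import *
g=np.load("g.npy"); B=np.array([596.3,55.3])
def st(n):
    s=bot.get_state();print(n,s["tcp_pos"],s["contact_force"],"collar",s["tcp_pos"][2]-g[2]+30,s["t"])
h=bot.movel([*B,g[2]+59],max_speed=25,threshold=8);bot.dwell(.2);st(("touch",h))
h=bot.movel([*B,g[2]+42],max_speed=20,threshold=40);st(("press",h));bot.dwell(.3);st("held")
E
```

```text
('touch', False) [596.31  55.29 130.  ] [ 0.05 -0.27 -2.48] collar 89.03680954024358 27.325
('press', False) [596.87  55.35 115.83] [-5.37  0.46 14.73] collar 74.86810484619672 28.325
held [596.86  55.35 115.84] [-5.12 -0.09 15.84] collar 74.87321159812986 28.625
```

```bash
python3 - <<'E'
from h import *
g=np.load("g.npy"); B=np.array([596.0,55.3])
def st(n):
    s=bot.get_state();print(n,s["tcp_pos"],s["contact_force"],"collar",s["tcp_pos"][2]-g[2]+30,s["t"])
h=bot.movel([*B,g[2]+36],max_speed=20,threshold=35);bot.dwell(.3);st(("press",h))
# back out
bot.movel([596.3,55.3,g[2]+62],max_speed=60);bot.movel([596.3,55.3,190],max_speed=120);bot.dwell(.2);st("up")
im=imaging.capture("side");im2=imaging.capture("wrist")
cv2.imwrite("pics/s3.png",np.hstack([cv2.resize(im[60:210,230:380],(400,400)),cv2.resize(im2[113:363,155:405],(400,400))]))
E
```

```text
('press', True) [596.66  55.3  115.86] [-2.89 -0.5   7.13] collar 74.89657285257142 29.1833
up [595.54  55.3  188.83] [-0.31  0.35 -3.76] collar 147.85964154176992 30.475
```

View pics/s3.png

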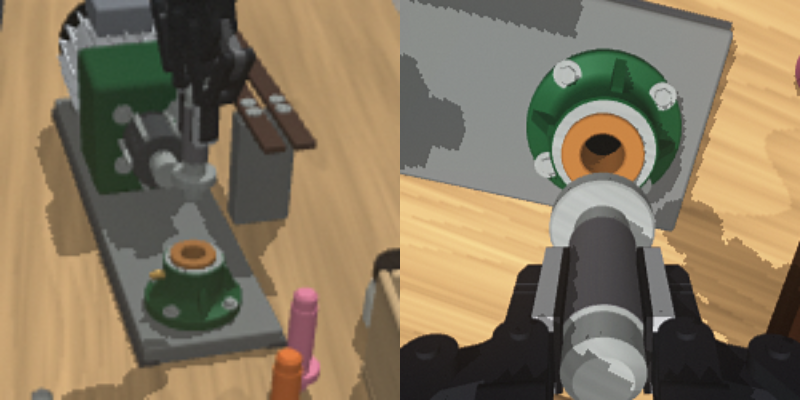

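The flange is flush on the face; the collar stopped at 74.9 mm twice. Next I return the driver to its hole.

```bash
python3 - <<'E'
from h import *
g=np.load("g.npy"); D=np.array([547.6,-139.3]); o=[np.pi,0,.4]
def st(n):
    s=bot.get_state();print(n,s["tcp_pos"],s["contact_force"],"collar",s["tcp_pos"][2]-g[2]+30,s["t"])
bot.move_ptp([*D,190],o); bot.movel([*D,100],max_speed=120); bot.dwell(.3); st("above")
e=g[:2]-bot.get_state()["tcp_pos"][:2]; D=D+e
h=bot.movel([*D,71],max_speed=40,threshold=8);bot.dwell(.1);st(h)
if bot.get_state()["tcp_pos"][2]<g[2]+3:
    bot.grip(.6); bot.dwell(.2); bot.movel([*D,190],max_speed=120)
    L=look([548,-139.3,100],.4,200);bot.move_ptp(L,o);bot.dwell(.2)
    im2=imaging.capture("wrist");im=imaging.capture("side");st("done")
    cv2.imwrite("pics/s4.png",np.hstack([cv2.resize(im[150:300,200:350],(400,400)),cv2.resize(im2[113:363,155:405],(400,400))]))
E
```

```text
above [ 547.95 -139.46  100.58] [-0.42 -0.11 -3.04] collar 59.61685814221346 32.5917
True [ 547.08 -138.87   70.97] [ 0.27 -0.59  5.28] collar 30.007293577977435 33.3917
done [ 547.65 -139.65  199.73] [-0.62  0.98  0.42] collar 158.76284219258983 35.7
```

View pics/s4.png

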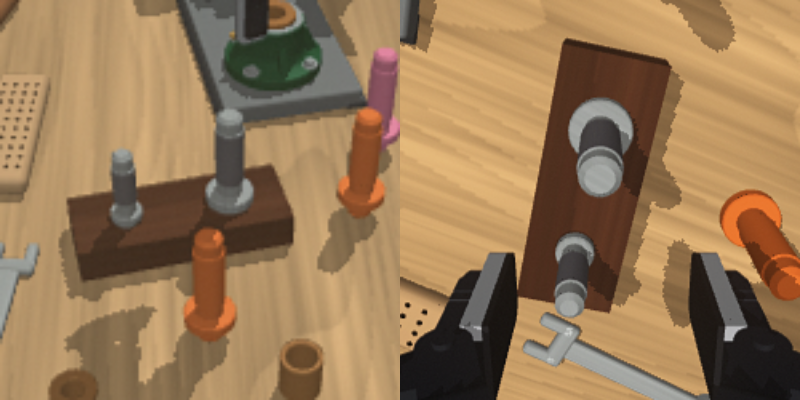

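The big driver stands upright in its hole with its collar on the block, and the thin driver is undisturbed. Handing in.

```bash
python3 -c "
from bench import bot
print(bot.sign_off())"
```

```text
the job is handed in; nothing more can be done
None
```

The bushing is pressed in flush on the housing face, the big driver is back upright in its hole, the other parts were left alone, and the job was handed in at about 36 s; the sign-off returned no verdict.

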